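Find the high spot of an eccentric spindle

ROBOT

A 6-joint arm with a two-finger parallel gripper is mounted at the origin on the work surface. World frame = base frame: x ahead of the robot, y to its left, z up, the work surface at z = 0. Lengths are in mm, angles in rad, forces in N, time in s.
With the tool pointing down it reaches from about 275 to 750 mm from the base axis. Payload 10.2 kg.
Tool frame: the origin (TCP) lies on the front face of the gripper's body, between the roots of the fingers; the fingertips stand 73 mm ahead of it and the grasp point (between the pads) lies 54 mm ahead of it; z points along the fingers, y is the line along which they close (so a half turn about z gives the same grasp; the last joint's range is limited). The gripper opens to 85 mm and grips with 20 to 120 N. Pads are 22 mm wide; open, the fingers measure 114 mm over their backs; the gripper's body (76 mm by 85 mm) begins 54 mm behind the grasp point. The pads swing forward as they close: fully open they stand 13 mm farther back than shut.
Start: joints at [-1.497, 0.313, 1.498, -0, 1.331, -0.223], TCP at [153.529, -502.056, 303.894] pointing down, gripper open.
Joint ranges: [-2.94, 2.94], [-0.97, 2.17], [0.19, 2.56], [-1.23, 4.37], [0.02, 3.11], [-2.88, 2.88]. Speed limits (rad/s): [2.39, 2.39, 3.01, 3.14, 3.14, 3.14].

INTERFACE

Orientations are given as a unit quaternion [w, x, y, z].
In Python, from rig import * gives the robot as it stands.
- The arm moves only by the tool step_arm, never from a script. Its argument "plan" is a list of rows, each an object with "offset": the shift along the tool's x, y, z in cm, a list of three; "rot": the turn, a rotation vector about the tool's x, y, z in degrees, a list of three; "gripper": the finger opening in cm, from 0 to 8.54. In form: [{"offset": [x, y, z], "rot": [wx, wy, wz], "gripper": gripper}, ...]. A call has 1 to 12 rows; each row is the pose to reach, as a shift and turn from the pose commanded when the call began, along the tool's axes at that moment; what a row does not reach only later rows make up. A row lasts 1/10 s, in which the tool goes at most 50 mm and 8.59 degrees, less where a joint would pass 70% of its speed; a pose out of reach is approached as far as the arm can. A call with a gripper value outside its range is refused whole. The fingers move at their own pace and stop on an object; "squeeze" is the grip in N (left out, the last holds). Time passes only in rows, so rows that repeat a pose let the fingers close. It gives the time, the measured TCP pose, the force, the opening and the grip force at its end, in the units of the state.
- sense(): the state, without advancing time (a new reading comes with each control period).
- capture(name): name is "side" or "top"; returns a dict with "color" (420x560x3 uint8, red, green, blue), "depth" (420x560 float32, mm along the optical axis (not along the pixel's ray), 0 where there is no reading), "vertical_fov" (degrees; the focal length in pixels is half the picture's height over the tangent of half this angle, whatever the lens; pixels are square), "cx", "cy" (the principal point, pixels), "rvec" (rotation vector, rad) and "tvec" (3), from world to camera coordinates, as OpenCV has them. Camera axes: x right, y down, z forward; pixel columns grow to the right and rows downward; lengths in mm; the calibration is good to about 2 mm. A picture is of the moment at which its call begins.
- finish_job(): hands the job in; it is judged then, once.
The state is a dict: "time_s": time; "joints": joint angles; "dq": joint speeds; "tau": joint torques, N m; "eef_pos": TCP position; "ee_rot": TCP orientation; "force": force on the tool from outside, world axes, zero at the start; "wrist_torque": the same for the moment, N m; "grip_width": opening from 0.0 (shut) to 1.0 (fully open); "grip_force": force on a finger pad.
Only numpy, scipy, OpenCV 4.12 (cv2) and the standard library are available. Lean on these libraries where they do the work, as an engineer would, in place of code of your own. Each camera call takes 0.05 s, during which the arm holds its last target. There are 200 camera calls.

TASK

The spindle lying in the two V-blocks carries a brass eccentric. Lower the dial indicator by its tab onto the eccentric until the needle stands about straight up (half its travel), then turn the spindle gently by its crank handle through its low spot (lowest needle reading) and leave it resting in the V-blocks with the high spot (highest reading) under the plunger, the indicator still bearing on it. Never run the plunger to the end of its travel, do not force the spindle against its blocks or let it drop into them, and leave the other things on the bench alone.

Things in the scene. Friction and masses are not known exactly. Their poses are not given: they have to be found in the camera images.
- gauge: Fixed runout gauge: dark steel base plate 155 x 170 x 12 mm with two V-blocks (at y = -65 and +65 mm, 18 mm wide, about 107 mm tall with white nylon keeper bars over the shaft) and a 20 mm steel column (at x = -75 mm, top 237 mm up). Origin on the bench straight below the plunger and the middle of the eccentric; x away from the column, y along the spindle (crank at -y), z up. The spindle axis lies along y at x = 0, 90 mm above the bench.
- carriage (a joint): Height slide of the dial indicator on the column: 0 at the top, grows as it is lowered, m, to 0.05. It starts near the top, stays where it is left (stiff friction about 9 N); the grip tab moves down with it one to one.
- tab (a point): Middle of the gripping part of the upright dark steel tab above the dial, 14 mm wide (along the gauge's y), 22 mm deep (along x); its top is 16 mm above this point, its dial housing 30 mm below. It moves the carriage, up or down.
- needle (a joint): Dial needle, rad: 0 with the plunger fully out, 0.305 rad per mm of plunger pushed in, 4.89 at the end of its 16 mm travel; straight up (beside the long mark) at 2.44 = 8 mm. It turns clockwise as seen facing the dial, from the marks' lower left end. The dial, 56 mm across, faces the gauge's +x, tilted 30 degrees upward.
- plunger_tip (a point): Lowest point of the indicator's sprung plunger, a ball 8 mm across under the dial; it slides up into the indicator when it touches. Spring 0.5 N at first touch to 2.4 N at full travel.
- shaft: Loose spindle of about 0.9 kg: 18 mm steel shaft, 190 mm long, lying in the V-blocks; keeper bars stop it 1.5 mm up. Lifting it raises the reading too. Origin on its axis in the middle of the eccentric; y along its axis. The brass eccentric, 40 mm across, 30 mm wide, sits 3 mm off axis (6 mm of reading per turn), in a direction that differs each time and is not given by this pose.
- crank_handle (a point): Middle of the crank's handle: black round grip 13 mm in diameter, 44 mm long, parallel to the spindle axis at 30 mm from it and 130 mm from the shaft's origin towards -y, spinning freely on its pin. The crank starts pointing more or less up and turns the spindle without end, one to one. 1 to 2 N turns it and it stays where it is left; much more makes the spindle climb in its oiled V-blocks.
- spare_collar: Bystander: loose brass ring 40 mm across, 26 mm tall, on the bench beside the gauge. Origin under its centre.
- collet_nut: Bystander: small loose dark steel nut 32 mm across, 22 mm tall, beside the gauge. Origin under its centre.
- spanner: Bystander: spanner 170 mm long, loose on the bench.
- cup: Bystander: white plastic cup 70 mm across, 55 mm tall.
- tin: Bystander: brass-coloured tin 100 mm across, 110 mm tall.
- bit_tray: Bystander: grey tray 120 x 80 x 30 mm with cutter bits.
- driver: Bystander: screwdriver 180 mm long, loose on the bench.
Mind the look-alikes: they are no part of the job. There is more than one size of the shaft; the one meant has the size given above.

How it is judged (in metres and radians):
On the way, in this order (a step that is already met when the one before it is completed fails the run):
1. the needle stands about straight up, plunger on the eccentric at half travel (6.75 to 9.25 mm) (value of joint needle between 2.06 and 2.825 rad), for 0.3 s.
2. the low spot has been under the plunger (within about 30 degrees of it) (z of plunger_tip in the frame of gauge below 0.1072 m and value of joint needle above 0.06 rad), for 0.1 s.
At the end, for the whole second after the job is handed in: The spindle lies at rest, seated in the V-blocks, with the eccentric's high spot within about 30 degrees of the plunger (plunger tip within about 0.5 mm of its highest) and the plunger still pushed in by at least 1 mm and not at the end of its travel (z of plunger_tip in the frame of gauge above 0.112 m and value of joint needle between 0.3 and 4.76 rad and z of shaft in the frame of gauge below 0.0906 m and angular speed of shaft below 0.05 rad/s); the robot touches nothing.
It fails at once if the plunger is run to the end of its travel (value of joint needle above 4.76 rad).
It fails at once if the spindle is forced against, or dropped onto, its V-blocks or keepers with more than 45 N (contact force between shaft and gauge above 45 N).
It fails at once if a bystander is disturbed (distance of any of spare_collar, collet_nut, spanner, cup, tin, bit_tray, driver from where it was at the start of the episode above 0.02 m).
It also fails if it takes over 69 s, if anything falls off the work surface, if the arm or the gripper's body presses on something with over 40 N, if the wrist force passes 120 N, or if a joint passes its speed limit or range.

## Working session

There is one attempt and no reset: what is moved stays moved. The work goes in short steps, Python scripts to look and compute and a tool call to move; the robot and the scene stay as the last step left them, time stands still between calls to the robot, and variables do not carry over. Pictures are saved under pics/ and viewed, at most 10 in all, crops included, and the job is handed in when it is done.

Besides the shell and the picture viewer there is one more tool, called after "Request:" as name([rows], argument=value, ...), one row to a line, values as JSON. step_arm: Moves the arm, as the interface text tells. Its arguments: {"type":"object","properties":{"plan":{"type":"array"},"squeeze":{"type":"number"}},"required":["plan"]}

```bash
mkdir -p pics
cat > h.py <<'E'
from rig import *
import numpy as np, cv2
def save(c,n,box=None,s=1):
    im=c["color"][...,::-1]
    if box: im=im[box[1]:box[3],box[0]:box[2]]
    cv2.imwrite("pics/"+n,cv2.resize(im,None,fx=s,fy=s,interpolation=cv2.INTER_CUBIC))
def cam(c):
    R=cv2.Rodrigues(np.array(c["rvec"],float))[0];t=np.array(c["tvec"],float).ravel()
    f=c["color"].shape[0]/2/np.tan(np.radians(c["vertical_fov"])/2)
    return R,t,f
def ray(c,u,v):
    R,t,f=cam(c); d=R.T@np.array([(u-c["cx"])/f,(v-c["cy"])/f,1]); return -R.T@t,d
def onz(c,u,v,z):
    o,d=ray(c,u,v); return o+d*(z-o[2])/d[2]
def dep(c,u,v):
    o,d=ray(c,u,v); return o+d*c["depth"][int(v),int(u)]
def proj(c,p):
    R,t,f=cam(c);q=R@np.array(p,float)+t; return q[:2]/q[2]*f+[c["cx"],c["cy"]]
E
python3 - <<'E'
from h import *
import pickle
s=capture("side");t=capture("top");pickle.dump((s,t),open("c0.pkl","wb"))
save(s,"s0.png",s=1.4);save(t,"t0.png",s=1.4)
for c in(s,t):
    R,tt,f=cam(c);print(-R.T@tt,R[2],f)
print(sense())
E
```

```text
[179.74364632 747.19964105 891.00659901] [ 0.34545264 -0.65251554 -0.67445233] 418.6574598928112
[ 452.97904283   21.55625222 1418.09931421] [ 0.05974027 -0.00579693 -0.99819712] 423.9358440637041
{'time_s': 0.1, 'joints': array([-1.49739790e+00,  3.13401692e-01,  1.49836895e+00, -2.59644327e-05,
        1.33100872e+00, -2.23365547e-01]), 'dq': array([ 0.0006807 , -0.00197576, -0.00116898,  0.00155023, -0.0006498 ,
        0.00042225]), 'tau': array([ 3.15260797e-03, -4.12898827e+01, -2.60143089e+01, -2.21617233e-04,
        2.97292398e-03,  1.20682952e-06]), 'eef_pos': array([ 153.5139966 , -501.89553982,  303.38539352]), 'ee_rot': array([-5.92627283e-04,  9.89010945e-01,  1.47841123e-01,  3.18763012e-05]), 'force': array([-0.44785598,  1.0012952 , -0.55081879]), 'wrist_torque': array([-0.00361853, -0.04412073, -0.02547433]), 'grip_force': 0.0, 'grip_width': 0.9978901567263382}
```

View pics/s0.png

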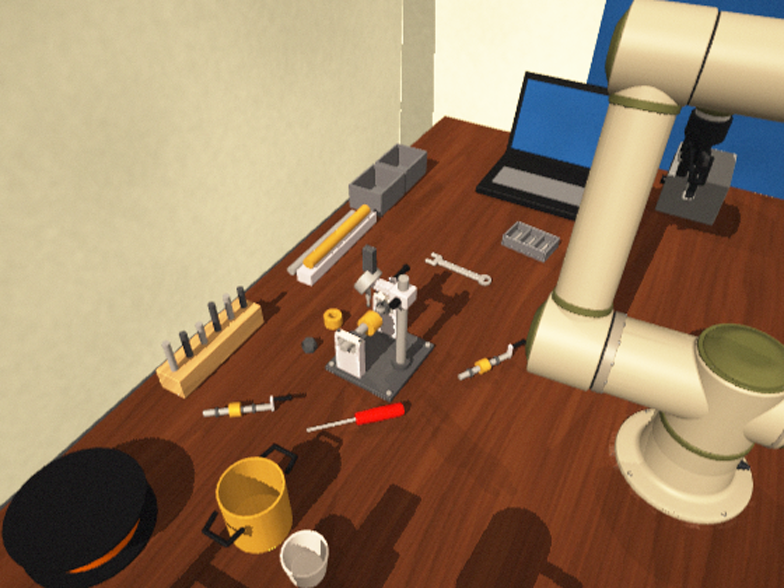

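View pics/t0.png

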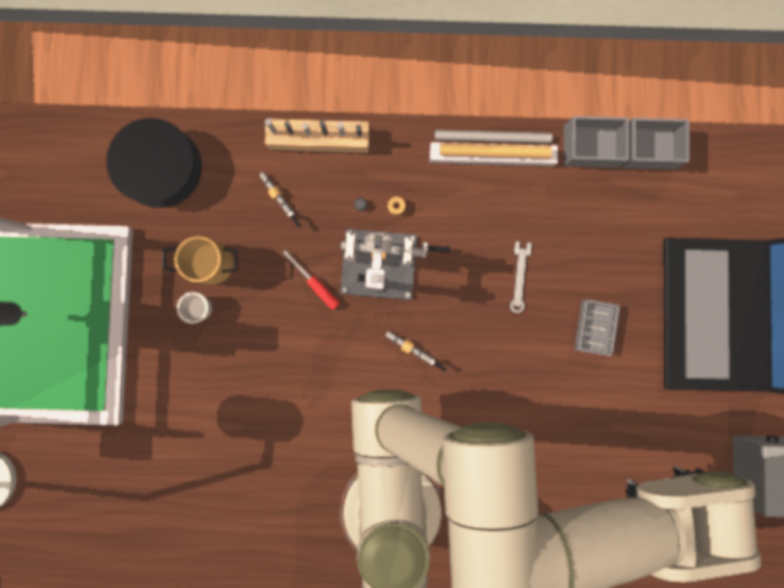

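Side view (pixels of the enlarged picture): gauge at (385,330), with tab (370,258), column (402,320), and crank handle behind at (405,270). In the top view the gauge is at (378,265), its column nearer the robot and its crank to the right (430,249). Candidates for the spindle: the one in the V-blocks (top 378,245), and loose small ones at (278,198) and (412,350). I choose the one in the gauge and check it in a close crop.

Run:
```python
from h import *
import pickle
s,t=pickle.load(open("c0.pkl","rb"))
a=s["color"][165:290,225:325,::-1];b=t["color"][155:220,235:330,::-1]
a=cv2.resize(a,(400,500),interpolation=cv2.INTER_CUBIC);b=cv2.resize(b,(380,260),interpolation=cv2.INTER_CUBIC)
im=np.zeros((500,790,3),np.uint8);im[:,:400]=a;im[:260,405:785]=b
cv2.imwrite("pics/crop0.png",im)
for z in (12,):
  for u,v in [(342,232),(416,235),(413,299),(342,297)]: print(onz(t,u/1.4,v/1.4,z).round(1))
# dark pixel depth points in the gauge area above z 90
from itertools import product
P=[]
for v in range(155,220):
  for u in range(235,330):
    p=dep(t,u,v)
    if t["depth"][v,u]>0 and p[2]>60:P.append([u,v,*p,*t["color"][v,u]])
P=np.array(P);np.save("P.npy",P);print(len(P),P[:,2:5].min(0),P[:,2:5].max(0))
h=P[P[:,4]>200];print(h.round(0)[:40])
```

```text
[649.8 136.6  12. ]
[647.1 -39.9  12. ]
[494.4 -36.2  12. ]
[494.9 132.   12. ]
1025 [ 509.3030467  -108.72156226   63.49144634] [633.80338299 130.31669217 274.12378821]
[[268. 168. 609.  51. 274. 147. 133. 124.]
 [269. 168. 609.  48. 271. 138. 127. 119.]
 [270. 168. 609.  45. 272. 137. 126. 119.]
 [271. 168. 609.  43. 273. 140. 128. 120.]
 [261. 169. 615.  73. 201. 163. 148. 137.]
 [262. 169. 615.  70. 204. 181. 163. 149.]
 [263. 169. 615.  67. 205. 195. 174. 158.]
 [264. 169. 615.  64. 205. 209. 186. 168.]
 [265. 169. 615.  61. 203. 212. 189. 171.]
 [266. 169. 615.  58. 205. 200. 178. 162.]
 [267. 169. 615.  55. 205. 171. 154. 141.]
 [268. 169. 606.  51. 272. 141. 129. 122.]
 [269. 169. 606.  48. 272. 128. 119. 113.]
 [270. 169. 606.  45. 274. 125. 116. 111.]
 [271. 169. 606.  43. 271. 123. 115. 109.]
 [272. 169. 606.  40. 272. 140. 127. 117.]
 [273. 169. 616.  38. 201. 171. 153. 139.]
 [275. 169. 616.  32. 202. 200. 177. 160.]
 [261. 170. 611.  72. 211. 173. 157. 145.]
 [262. 170. 611.  69. 210. 186. 168. 154.]
 [263. 170. 611.  66. 212. 197. 176. 160.]
 [264. 170. 611.  64. 209. 210. 187. 170.]
 [265. 170. 611.  61. 213. 210. 187. 170.]
 [266. 170. 612.  58. 208. 194. 173. 158.]
 [267. 170. 603.  53. 271. 165. 149. 137.]
 [268. 170. 603.  51. 273. 138. 128. 120.]
 [269. 170. 603.  48. 272. 125. 117. 111.]
 [270. 170. 603.  45. 273. 122. 114. 109.]
 [271. 170. 604.  43. 266. 121. 112. 106.]
 [272. 170. 604.  40. 272. 139. 126. 116.]
 [273. 170. 613.  38. 202. 175. 156. 142.]
 [274. 170. 613.  35. 205. 194. 173. 156.]
 [276. 170. 613.  29. 206. 192. 171. 154.]
 [277. 170. 613.  26. 201. 180. 161. 146.]
 [278. 170. 613.  24. 202. 168. 151. 137.]
 [279. 170. 613.  21. 201. 151. 138. 127.]
 [261. 171. 608.  72. 212. 174. 159. 147.]
 [262. 171. 608.  69. 215. 190. 172. 158.]
 [263. 171. 608.  66. 215. 202. 182. 167.]
 [264. 171. 608.  63. 214. 209. 188. 171.]]
```

View pics/crop0.png

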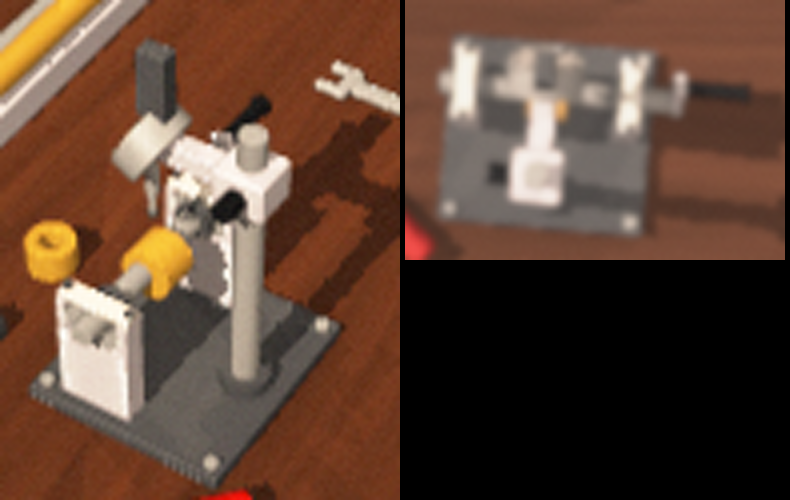

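The crop confirms it: brass eccentric between the two V-blocks at crop (155,260), black handle on the far side (-y) at (250,115) in the side view and (720,92) in the top view, tab upright at (155,75).

Run:
```python
from h import *
import pickle
s,t=pickle.load(open("c0.pkl","rb"))
def pts(c,box):
  o=[]
  for v in range(box[1],box[3]):
    for u in range(box[0],box[2]):
      if c["depth"][v,u]>0:o.append([u,v,*dep(c,u,v),*c["color"][v,u]])
  return np.array(o)
T=pts(t,(235,155,330,220));S=pts(s,(225,165,325,290))
def rep(n,a): print(n,len(a),a[:,2:5].mean(0).round(1),a[:,2:5].min(0).round(1),a[:,2:5].max(0).round(1)) if len(a) else print(n,0)
for n,A in(("top",T),("side",S)):
  z=A[:,4];x=A[:,2];y=A[:,3]
  rep(n+" tab>250",A[(z>250)&(z<285)])
  rep(n+" tabtop",A[(z>267)&(z<285)])
  dark=A[:,5:].max(1)<90
  rep(n+" handle",A[(y<-45)&(y>-130)&(z>95)&(z<150)&dark])
  rep(n+" column",A[(z>228)&(z<245)&(x<560)])
  w=A[:,5:].min(1)>140
  rep(n+" vL",A[(y>95)&(y<130)&(z>100)&(z<115)&w])
  rep(n+" vR",A[(y<10)&(y>-45)&(z>100)&(z<115)&w])
  br=(A[:,5]>150)&(A[:,7]<90)&(z>90)&(z<125)
  rep(n+" brass",A[br&(x>550)&(x<650)])
  d=A[(y<-45)&(y>-130)&(z>85)&(z<150)&dark]
  if len(d)>4:
    q=d[:,2:5]; i=np.argsort(q[:,1]); print(q[i[::max(1,len(i)//8)]].round(1))
# plate corners in top by dark mask
m=np.array([[onz(t,u,v,12)[0],onz(t,u,v,12)[1]] for u,v in [(244,166),(297,168)]]);print(m)
A=T[(abs(T[:,4]-12)<5)]
r=cv2.minAreaRect(A[:,2:4].astype(np.float32));print(r,cv2.boxPoints(r))
```

```text
top tab>250 46 [598.5  46.5 270.1] [588.9  39.6 253.9] [609.1  53.3 274.1]
top tabtop 40 [599.1  47.  271.9] [589.5  39.6 268.6] [609.1  53.3 274.1]
top handle 62 [603.5 -84.6 124.4] [ 596.  -106.1  116.4] [610.9 -62.7 130.5]
top column 39 [529.3  51.  237.1] [520.6  43.6 232.8] [538.   60.6 244.5]
top vL 87 [607.  111.6 106.3] [579.6 102.  100.3] [633.8 129.5 114.4]
top vR 81 [600.7 -17.7 106.6] [573.4 -26.3 100.7] [627.6  -8.8 113.7]
top brass 1 [582.4  35.  100.5] [582.4  35.  100.5] [582.4  35.  100.5]
[[ 602.4 -106.1  121.6]
 [ 604.6 -102.3  128.6]
 [ 605.2  -96.7  122.5]
 [ 598.9  -90.7  122.2]
 [ 607.7  -87.2  125.4]
 [ 601.2  -81.1  127.1]
 [ 597.9  -75.   127.1]
 [ 607.   -71.7  128.1]
 [ 601.   -65.9  125.5]]
side tab>250 104 [601.   49.2 264.7] [590.7  37.  250.6] [613.5  55.3 274.8]
side tabtop 48 [601.9  47.4 271.6] [592.1  37.  267.1] [613.3  54.7 274.8]
side handle 52 [604.8 -89.1 124.8] [ 597.3 -110.2  114.1] [611.5 -60.9 128.7]
side column 56 [530.8  53.4 235.6] [522.3  40.3 228.3] [540.7  62.2 240.2]
side vL 97 [610.5 113.6 106.2] [584.2 101.2 100.3] [638.2 127.7 111.4]
side vR 48 [614.1 -17.  106.4] [594.3 -25.9 100.4] [630.1  -9.4 109.7]
side brass 157 [599.3  50.  103.5] [584.5  30.7  90. ] [624.6  71.4 113.6]
[[ 610.5 -110.2  125.8]
 [ 598.1 -106.   118.8]
 [ 606.4 -102.4  125.5]
 [ 600.3  -97.2  124.2]
 [ 600.1  -90.7  121.3]
 [ 604.8  -87.2  125.7]
 [ 608.2  -81.3  124.8]
 [ 609.8  -72.2  126.9]
 [ 605.2  -63.7  127.5]]
[[648.77635812 137.57242627]
 [646.64722508 -39.42593891]]
((576.5599975585938, 7.2251739501953125), (306.9016418457031, 214.01071166992188), 89.31591033935547) [[ 467.73016 -144.93713]
 [ 681.72565 -147.49228]
 [ 685.38983  159.38748]
 [ 471.39435  161.94263]]
```

```bash
cat >> h.py <<'E'
O=np.array([603.8,47.,0]);YAW=-0.05
GX=np.array([np.cos(YAW),np.sin(YAW),0]);GY=np.array([-np.sin(YAW),np.cos(YAW),0])
def g2w(x,y,z): return O+x*GX+y*GY+np.array([0,0,z])
def w2g(p): d=np.array(p)-O; return np.array([d@GX,d@GY,d[2]])
E
python3 - <<'E'
from h import *
import pickle
from scipy.optimize import least_squares
s,t=pickle.load(open("c0.pkl","rb"))
# tip: ray to plane gauge x=0
for u,v in [(263,219),(263,218.5)]:
  o,d=ray(s,u,v);k=((O-o)@GX)/(d@GX);print("tip",w2g(o+k*d))
print("proj tip z 113,118,125", [proj(s,g2w(0,0,z)).round(1) for z in(110,113,118,125,135)])
def brass(c,box):
  hsv=cv2.cvtColor(c["color"],cv2.COLOR_RGB2HSV);o=[]
  for v in range(box[1],box[3]):
    for u in range(box[0],box[2]):
      h=hsv[v,u]
      if 14<h[0]<30 and h[1]>130 and c["depth"][v,u]>0:o.append(w2g(dep(c,u,v)))
  return np.array(o)
B=brass(s,(225,165,325,290));B=B[(abs(B[:,1])<13)&(abs(B[:,0])<30)&(B[:,2]>60)&(B[:,2]<120)]
print(len(B),B.min(0),B.max(0))
f=lambda p:np.hypot(B[:,0]-p[0],B[:,2]-p[1])-20
r=least_squares(f,[0,90],loss="soft_l1");print("ecc centre",r.x,np.std(f(r.x)))
# shaft fit: grey pts near axis, y 15..55
A=np.array([w2g(dep(s,u,v)) for v in range(165,290) for u in range(225,325) if s["depth"][v,u]>0])
A=A[(A[:,1]>20)&(A[:,1]<52)&(np.hypot(A[:,0],A[:,2]-90)<14)]
f=lambda p:np.hypot(A[:,0]-p[0],A[:,2]-p[1])-9
r=least_squares(f,[0,90],loss="soft_l1");print("shaft",len(A),r.x,np.std(f(r.x)))
# crop around the plunger
save(s,"plg.png",(240,170,300,245),8)
E
```

```text
tip [6.79691067e-14 3.03227267e+00 1.34343663e+02]
tip [-3.47924955e-14  2.98750111e+00  1.36117771e+02]
proj tip z 113,118,125 [array([263.7, 225. ]), array([263.7, 224.2]), array([263.7, 222.8]), array([263.7, 220.9]), array([263.6, 218.2])]
123 [-19.80105682 -12.43363565  71.26927388] [ 16.83209985  12.97117951 113.59177337]
ecc centre [ 1.26412163 89.98202425] 2.691647846063401
shaft 52 [ 3.24088107 91.53316707] 1.8360484545705198
```

View pics/plg.png

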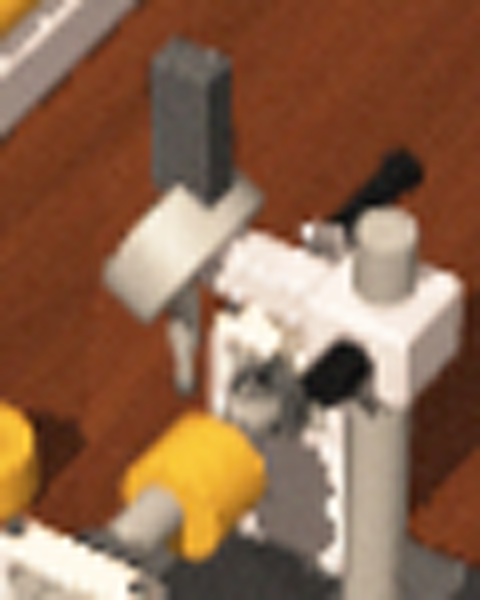

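Plunger tip at crop (186,392), i.e. z about 132, so about 22 mm of gap to the eccentric; the eccentric seems to bulge down and toward the column (crop 200,550). Tab at crop (190,110).

```bash
cat >> h.py <<'E'
from scipy.spatial.transform import Rotation as Rn
def mv(target, yaw=None, tilt=0):
    """offset cm / rotvec deg from the present pose to TCP target; yaw = world angle of tool x (deg), tool down"""
    st=sense();q=st["ee_rot"];R=Rn.from_quat([q[1],q[2],q[3],q[0]])
    off=R.inv().apply(np.array(target)-st["eef_pos"])/10
    rv=[0,0,0]
    if yaw is not None:
        a=np.radians(yaw);G=np.array([[np.cos(a),np.sin(a),0],[np.sin(a),-np.cos(a),0],[0,0,-1]]).T
        G=(Rn.from_matrix(G)*Rn.from_euler('x',tilt,degrees=True))
        rv=(R.inv()*G).as_rotvec(degrees=True)
    print("t",st["time_s"],"offset",off.round(2),"rot",np.round(rv,2),"j",st["joints"].round(2))
E
python3 -c "
from h import *
mv([600,47,365],-2.9); mv([600,47,310],-2.9)"
```

```text
t 0.1 offset [ 58.75 -39.44  -6.1 ] rot [-0.07 -0.   19.9 ] j [-1.5   0.31  1.5  -0.    1.33 -0.22]
t 0.1 offset [ 58.75 -39.43  -0.6 ] rot [-0.07 -0.   19.9 ] j [-1.5   0.31  1.5  -0.    1.33 -0.22]
```

Request:
step_arm([
  {"offset": [4,-2.6,-6.1],"rot": [0,0,6],"gripper": 5},
  {"offset": [58.7,-39.4,-6.1],"rot": [0,0,19.9],"gripper": 5},
  {"offset": [58.7,-39.4,-6.1],"rot": [0,0,19.9],"gripper": 5},
  {"offset": [58.7,-39.4,-6.1],"rot": [0,0,19.9],"gripper": 5},
  {"offset": [58.7,-39.4,-6.1],"rot": [0,0,19.9],"gripper": 5},
  {"offset": [58.7,-39.4,-6.1],"rot": [0,0,19.9],"gripper": 5},
  {"offset": [58.7,-39.4,-6.1],"rot": [0,0,19.9],"gripper": 5},
  {"offset": [58.7,-39.4,-6.1],"rot": [0,0,19.9],"gripper": 5},
  {"offset": [58.7,-39.4,-6.1],"rot": [0,0,19.9],"gripper": 5},
  {"offset": [58.7,-39.4,-6.1],"rot": [0,0,19.9],"gripper": 5},
  {"offset": [58.7,-39.4,-6.1],"rot": [0,0,19.9],"gripper": 5},
  {"offset": [58.7,-39.4,-6.1],"rot": [0,0,19.9],"gripper": 5},
])

```text
time_s: 1.3
eef_pos: [519.9, -50.9, 360.7]
ee_rot: [0.0, 1.0, -0.025, -0.0]
force: [-0.0, -0.5, 0.2]
grip_width: 0.584
grip_force: 0.0
```

```bash
python3 -c "
from h import *
mv([600,47,365],-2.9);print(sense()['eef_pos'])"
```

```text
t 1.3 offset [  7.51 -10.18  -0.43] rot [0.   0.02 0.02] j [-0.32  0.27  1.4  -0.    1.47  1.3 ]
[519.8763282  -50.92434855 360.69796933]
```

Request:
step_arm([
  {"offset": [7.5,-10.2,-0.4],"rot": [0,0,0],"gripper": 5},
  {"offset": [7.5,-10.2,-0.4],"rot": [0,0,0],"gripper": 5},
  {"offset": [7.5,-10.2,-0.4],"rot": [0,0,0],"gripper": 5},
  {"offset": [7.5,-10.2,-0.4],"rot": [0,0,0],"gripper": 5},
  {"offset": [7.5,-10.2,-0.4],"rot": [0,0,0],"gripper": 5},
])

```text
time_s: 1.8
eef_pos: [599.0, 45.3, 364.1]
ee_rot: [0.0, 1.0, -0.025, -0.001]
force: [-1.1, 0.2, -0.6]
grip_width: 0.586
grip_force: 0.0
```

```bash
python3 -c "
from h import *
mv([600,47,311],-2.9);print(sense()['eef_pos'])
c=capture('side');save(c,'s1.png',(200,110,330,290),3.2)"
```

```text
t 1.8 offset [ 0.1  -0.18  5.31] rot [0.01 0.08 0.05] j [-0.12  0.46  1.14 -0.    1.55  1.5 ]
[598.9790131   45.29127985 364.10541254]
```

View pics/s1.png

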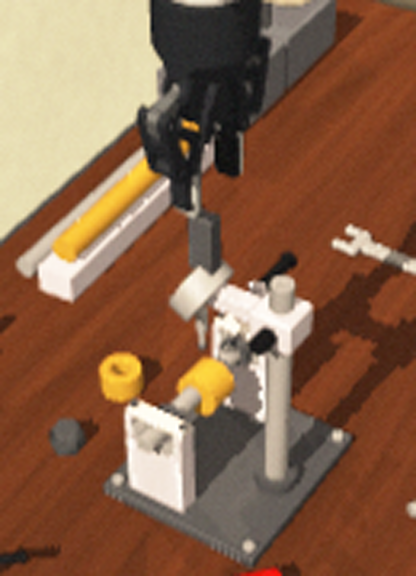

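The fingers (180,190) and (228,165) straddle the tab (205,240) from above. Lowering onto it.

Request:
step_arm([
  {"offset": [0.05,-0.1,2.5],"rot": [0,0,0],"gripper": 5},
  {"offset": [0.05,-0.1,4.5],"rot": [0,0,0],"gripper": 5},
  {"offset": [0.05,-0.1,5.3],"rot": [0,0,0],"gripper": 5},
  {"offset": [0.05,-0.1,5.3],"rot": [0,0,0],"gripper": 5},
  {"offset": [0.05,-0.1,5.3],"rot": [0,0,0],"gripper": 3},
  {"offset": [0.05,-0.1,5.3],"rot": [0,0,0],"gripper": 2},
  {"offset": [0.05,-0.1,5.3],"rot": [0,0,0],"gripper": 1.2},
  {"offset": [0.05,-0.1,5.3],"rot": [0,0,0],"gripper": 1.0},
  {"offset": [0.05,-0.1,5.3],"rot": [0,0,0],"gripper": 1.0},
  {"offset": [0.05,-0.1,5.3],"rot": [0,0,0],"gripper": 1.0},
], squeeze=30)

```text
time_s: 2.85
eef_pos: [599.7, 46.2, 312.9]
ee_rot: [-0.0, 1.0, -0.025, 0.001]
force: [-0.2, 1.3, 6.4]
grip_width: 0.161
grip_force: 32.5
```

```bash
python3 -c "
from h import *
s=sense();print(s['eef_pos'],s['force'],s['grip_force'],s['grip_width']*85)"
```

```text
[599.74117765  46.2369389  312.90775689] [-0.18292451  1.26143616  6.40418557] 32.5044447183609 13.721218141520533
```

Request:
step_arm([
  {"offset": [0,0,0.3],"rot": [0,0,0],"gripper": 1.0},
  {"offset": [0,0,0.6],"rot": [0,0,0],"gripper": 1.0},
  {"offset": [0,0,0.9],"rot": [0,0,0],"gripper": 1.0},
  {"offset": [0,0,1.2],"rot": [0,0,0],"gripper": 1.0},
  {"offset": [0,0,1.5],"rot": [0,0,0],"gripper": 1.0},
  {"offset": [0,0,1.7],"rot": [0,0,0],"gripper": 1.0},
  {"offset": [0,0,1.9],"rot": [0,0,0],"gripper": 1.0},
], squeeze=30)

```text
time_s: 3.55
eef_pos: [599.8, 46.3, 293.8]
ee_rot: [-0.0, 1.0, -0.025, 0.001]
force: [-0.6, 1.6, 5.8]
grip_width: 0.158
grip_force: 32.6
```

```bash
python3 -c "
from h import *
s=sense();print(s['eef_pos'],s['force'],s['grip_force'],s['grip_width']*85)
c=capture('side');save(c,'s2.png',(240,170,300,245),8)"
```

```text
[599.75101495  46.26215141 293.80995906] [-0.55880903  1.5765454   5.82375604] 32.59317219257355 13.46767295635067
```

View pics/s2.png

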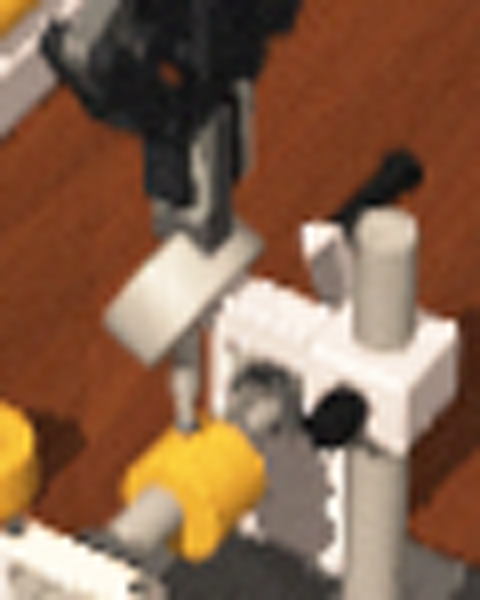

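The plunger tip (188,430) is now close to touching the eccentric's top (195,425). Continue slowly.

Request:
step_arm([
  {"offset": [0,0,0.1],"rot": [0,0,0],"gripper": 1.0},
  {"offset": [0,0,0.2],"rot": [0,0,0],"gripper": 1.0},
  {"offset": [0,0,0.3],"rot": [0,0,0],"gripper": 1.0},
  {"offset": [0,0,0.4],"rot": [0,0,0],"gripper": 1.0},
  {"offset": [0,0,0.5],"rot": [0,0,0],"gripper": 1.0},
  {"offset": [0,0,0.6],"rot": [0,0,0],"gripper": 1.0},
])

```text
time_s: 4.2
eef_pos: [599.7, 46.3, 288.0]
ee_rot: [-0.0, 1.0, -0.025, 0.001]
force: [-1.2, 1.2, 7.6]
grip_width: 0.158
grip_force: 32.7
```

```bash
python3 -c "
from h import *
s=sense();print(s['eef_pos'],s['force'],s['grip_force'])
c=capture('side');save(c,'s3.png',(240,170,300,245),8)"
```

```text
[599.74738801  46.25467095 287.96691556] [-1.19168955  1.23848835  7.64386135] 32.65952110290527
```

View pics/s3.png

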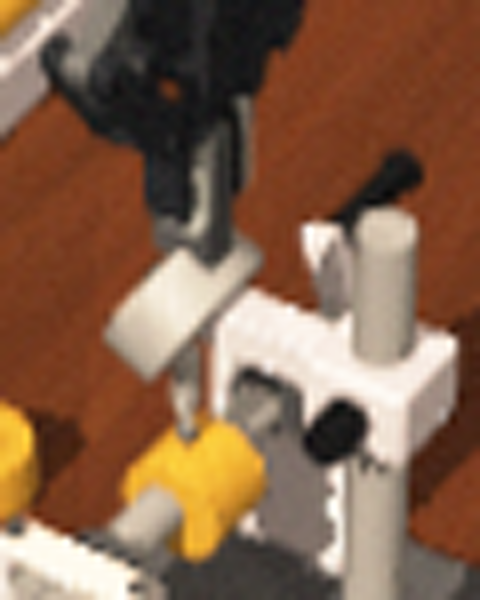

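Request:
step_arm([
  {"offset": [0,0,0.1],"rot": [0,0,0],"gripper": 1.0},
  {"offset": [0,0,0.2],"rot": [0,0,0],"gripper": 1.0},
  {"offset": [0,0,0.25],"rot": [0,0,0],"gripper": 1.0},
  {"offset": [0,0,0.3],"rot": [0,0,0],"gripper": 1.0},
  {"offset": [0,0,0.35],"rot": [0,0,0],"gripper": 1.0},
  {"offset": [0,0,0.4],"rot": [0,0,0],"gripper": 1.0},
  {"offset": [0,0,0.45],"rot": [0,0,0],"gripper": 1.0},
  {"offset": [0,0,0.5],"rot": [0,0,0],"gripper": 1.0},
  {"offset": [0,0,0.5],"rot": [0,0,0],"gripper": 1.0},
  {"offset": [0,0,0.5],"rot": [0,0,0],"gripper": 1.0},
  {"offset": [0,0,0.5],"rot": [0,0,0],"gripper": 1.0},
])

```text
time_s: 5.35
eef_pos: [599.8, 46.2, 283.0]
ee_rot: [-0.0, 1.0, -0.025, 0.001]
force: [-0.5, 0.9, 7.4]
grip_width: 0.155
grip_force: 32.7
```

Run:
```python
from h import *
import pickle
s=sense();print(s['eef_pos'],s['force'])
c=capture('side');t=capture('top');pickle.dump((c,t),open("c1.pkl","wb"))
a=cv2.resize(c["color"][195:240,245:285,::-1],(400,450),interpolation=cv2.INTER_CUBIC)
b=cv2.resize(t["color"][158:200,250:300,::-1],(400,336),interpolation=cv2.INTER_CUBIC)
im=np.zeros((450,800,3),np.uint8);im[:,:400]=a;im[:336,400:]=b;cv2.imwrite("pics/s4.png",im)
```

```text
[599.76674247  46.23895581 282.987771  ] [-0.46031603  0.87905298  7.35752984]
```

View pics/s4.png

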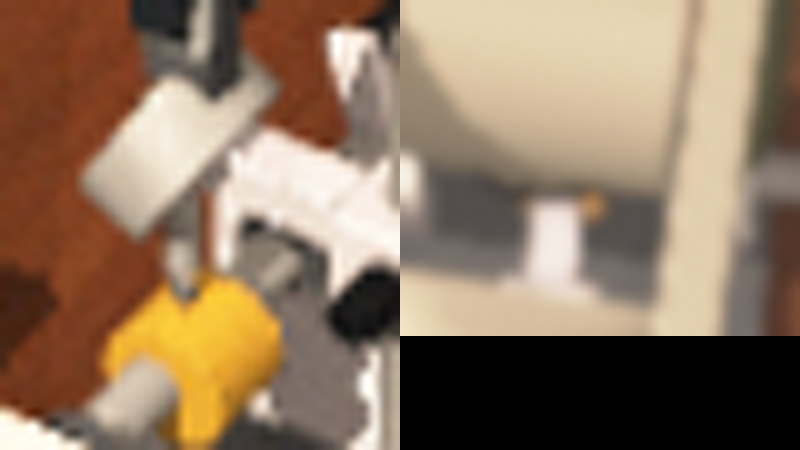

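Run:
```python
from h import *
import pickle
s0,_=pickle.load(open("c0.pkl","rb"));s1,_=pickle.load(open("c1.pkl","rb"))
for n,s in(("c0",s0),("c1",s1)):
  hsv=cv2.cvtColor(s["color"],cv2.COLOR_RGB2HSV)
  for v in range(205,230): print(n,v,hsv[v,261:267,1], s["color"][v,261:267,0])
for z in (106,108,110,112,130,132,134,136): print(z,proj(s0,g2w(0,0,z)).round(2))
# housing shift
for n,(x0,y0,x1,y1) in {"dial":(250,190,275,212)}.items():
  g0=cv2.cvtColor(s0["color"],cv2.COLOR_RGB2GRAY).astype(np.float32)
  g1=cv2.cvtColor(s1["color"],cv2.COLOR_RGB2GRAY).astype(np.float32)
  r=cv2.matchTemplate(g1[190:235,245:285],g0[195:212,252:270],cv2.TM_CCOEFF_NORMED);_,m,_,l=cv2.minMaxLoc(r);print(m,l,"dv",l[1]+190-195,"du",l[0]+245-252, r[max(0,l[1]-1):l[1]+2,l[0]])
```

```text
c0 205 [ 44  49  52 105 100  63] [227 191 122 112 127 145]
c0 206 [ 50  46  51  87 170 119] [183 122 110 123 129 133]
c0 207 [ 56  52  53  64 190 187] [110 103 120 116 129 116]
c0 208 [ 77  50  49  60 185 181] [ 89 101 109 119 120 120]
c0 209 [ 98  53  48  63 187 154] [ 94  97 107 117 116 131]
c0 210 [ 80  53  54  63 186 133] [141 160 108 117 118 142]
c0 211 [ 72  47  53  51 163  93] [170 189 155 125 116 183]
c0 212 [ 88  49  48  57 147  83] [162 192 179 130 113 197]
c0 213 [117  48  53  95 157  85] [148 192 169 131 127 197]
c0 214 [141  57  49 141 162  84] [134 182 165 125 129 194]
c0 215 [160  74  55 163 159  82] [124 170 173 119 125 192]
c0 216 [158  71  54 147 160  86] [126 169 174 111 118 189]
c0 217 [153  56  48 117 161  86] [108 146 159  96 125 192]
c0 218 [172  60  45 125 166  85] [110 110 118  86 129 195]
c0 219 [192 143 130 168 166  78] [117 100 102 106 126 197]
c0 220 [183 186 187 192 172  80] [117 114 116 118 129 192]
c0 221 [204 190 200 191 185 106] [114 121 153 168 163 186]
c0 222 [191 199 201 202 202 170] [120 173 221 230 231 235]
c0 223 [202 202 196 200 196 198] [177 
[... 1327 characters left out ...]
222 [134  58  57 120 190 157] [133 167 189 176 166 175]
c1 223 [189  55  52 125 214 197] [170 135 171 153 186 239]
c1 224 [194 118  45 116 201 202] [229 160 129 117 240 249]
c1 225 [197 186 159 194 195 196] [245 234 185 226 248 250]
c1 226 [198 196 198 193 192 197] [248 249 239 248 248 250]
c1 227 [197 189 198 198 193 195] [250 251 249 249 248 249]
c1 228 [198 198 194 196 196 196] [250 250 250 250 248 247]
c1 229 [197 193 195 196 199 200] [246 248 249 249 247 244]
106 [263.76 226.04]
108 [263.75 225.5 ]
110 [263.75 224.97]
112 [263.74 224.43]
130 [263.65 219.54]
132 [263.64 218.99]
134 [263.63 218.44]
136 [263.62 217.89]
0.9133371114730835 (7, 14) dv 9 du 0 [0.81277174 0.9133371  0.85564816]
```

Tip pixel (263.5, 224.7): it rose about 8-10 mm relative to the dial housing, so the needle is around or slightly past half travel after a slow sweep; the stem is visibly shorter. Release the tab and back off upward.

Request:
step_arm([
  {"offset": [0,0,0],"rot": [0,0,0],"gripper": 2},
  {"offset": [0,0,0],"rot": [0,0,0],"gripper": 4},
  {"offset": [0,0,0],"rot": [0,0,0],"gripper": 4},
  {"offset": [0,0,-2],"rot": [0,0,0],"gripper": 4},
  {"offset": [0,0,-5],"rot": [0,0,0],"gripper": 4},
  {"offset": [0,0,-8],"rot": [0,0,0],"gripper": 4},
  {"offset": [0,10,-8],"rot": [0,0,-20],"gripper": 4},
  {"offset": [0,13,-8],"rot": [0,0,-90],"gripper": 4},
  {"offset": [0,13,-8],"rot": [0,0,-90],"gripper": 4},
  {"offset": [0,13,-8],"rot": [0,0,-90],"gripper": 4},
])

```text
time_s: 6.45
eef_pos: [592.6, -87.9, 361.2]
ee_rot: [0.0, 0.965, 0.263, -0.001]
force: [-0.2, 1.3, -0.1]
grip_width: 0.47
grip_force: 0.0
```

Run:
```python
from h import *
import pickle
c=capture('side');t=capture('top');pickle.dump((c,t),open("c2.pkl","wb"))
s0,t0=pickle.load(open("c0.pkl","rb"))
for n,s in(("old",s0),("new",c)):
  A=np.array([w2g(dep(s,u,v)) for v in range(165,240) for u in range(225,325) if s["depth"][v,u]>0])
  m=(abs(A[:,0])<14)&(abs(A[:,1])<10)&(A[:,2]>200);q=A[m]
  print(n,"tab z pct",np.percentile(q[:,2],[50,90,95]).round(1),len(q))
  B=A[(A[:,0]<-60)&(A[:,2]>150)&(A[:,2]<245)&(abs(A[:,1])<25)];
hsv=cv2.cvtColor(c["color"],cv2.COLOR_RGB2HSV);print(hsv[220:229,262:265,1].T)
g0,g1=[cv2.cvtColor(s["color"],cv2.COLOR_RGB2GRAY).astype(np.float32) for s in(s0,c)]
# tab template shift
for nm,(x0,y0,x1,y1),z in (("tab",(256,172,272,196),260),("dial",(252,195,270,212),225)):
  r=cv2.matchTemplate(g1[165:235,245:285],g0[y0:y1,x0:x1],cv2.TM_CCOEFF_NORMED);_,m,_,l=cv2.minMaxLoc(r)
  a=r[l[1]-1:l[1]+2,l[0]];sub=(a[0]-a[2])/(2*(a[0]-2*a[1]+a[2]));dv=l[1]+165-y0+sub
  k=(proj(s0,g2w(0,0,z-25))-proj(s0,g2w(0,0,z)))[1]/25
  print(nm,m,dv,"mm",dv/k)
x=[w2g(p).round(1) for p in([599.7,46.2,0],)];print(x)
mv(g2w(6.5,-133,119.5+54),-92.9)
```

```text
old tab z pct [249.4 272.2 272.9] 213
new tab z pct [226.1 243.  243.3] 162
[[ 48  46  61  56 115 181 195 192 195]
 [ 48  51  53  50  37 165 195 195 195]
 [ 58  59 123 130 117 194 201 195 193]]
tab 0.9465255737304688 9.301487 mm 29.237772971912005
dial 0.9127521514892578 9.1374445 mm 30.044226735909188
[array([-4.1, -1. ,  0. ])]
t 6.55 offset [ 0.86  0.68 18.8 ] rot [1.0000e-02 4.0000e-02 1.2331e+02] j [-0.34  0.45  1.15  0.    1.54  0.7 ]
```

Carriage went down 29.5 mm while the tip moved 21.5 mm: about 8 mm of plunger travel. Next, the crank.

Run:
```python
from h import *
mv(g2w(6.5,-133,119.5+54+60),87.1); mv(g2w(6.5,-133,119.5+54),87.1)
import pickle
c,t=pickle.load(open("c2.pkl","rb"))
for n,s in(("side",c),("top",t)):
  a=[]
  for v in range(140,240):
    for u in range(240,340):
      if s["depth"][v,u]>0 and s["color"][v,u].max()<90:
        p=w2g(dep(s,u,v))
        if -152<p[1]<-110 and 95<p[2]<150 and abs(p[0])<30:a.append(p)
  a=np.array(a)
  if len(a): print(n,len(a),a.mean(0),np.percentile(a,[5,95],axis=0))
```

```text
t 6.55 offset [ 0.85  0.68 12.8 ] rot [-3.000e-02  1.000e-02 -5.669e+01] j [-0.34  0.45  1.15  0.    1.54  0.7 ]
t 6.55 offset [ 0.86  0.68 18.8 ] rot [-3.000e-02  1.000e-02 -5.669e+01] j [-0.34  0.45  1.15  0.    1.54  0.7 ]
side 39 [   7.71001975 -134.59003031  124.99585287] [[   3.1130572  -149.89119876  120.34784414]
 [  12.18223301 -114.44852898  128.73987184]]
```

Request:
step_arm([
  {"offset": [0.85,0.7,4],"rot": [0,0,-8],"gripper": 4},
  {"offset": [0.85,0.7,8],"rot": [0,0,-56.7],"gripper": 4},
  {"offset": [0.85,0.7,10],"rot": [0,0,-56.7],"gripper": 4},
  {"offset": [0.85,0.7,10],"rot": [0,0,-56.7],"gripper": 4},
  {"offset": [0.85,0.7,10],"rot": [0,0,-56.7],"gripper": 4},
  {"offset": [0.85,0.7,10],"rot": [0,0,-56.7],"gripper": 4},
  {"offset": [0.85,0.7,10],"rot": [0,0,-56.7],"gripper": 4},
  {"offset": [0.85,0.7,10],"rot": [0,0,-56.7],"gripper": 4},
  {"offset": [0.85,0.7,10],"rot": [0,0,-56.7],"gripper": 4},
])

```text
time_s: 7.45
eef_pos: [603.9, -84.9, 261.8]
ee_rot: [-0.0, 0.726, 0.688, -0.0]
force: [-0.2, 0.7, -0.5]
grip_width: 0.463
grip_force: 0.0
```

Run:
```python
from h import *
mv(g2w(6.8,-133,119.5+54),87.1)
c=capture('side');save(c,'s5.png',(235,90,345,245),3.8)
```

```text
t 7.45 offset [-0.13  0.01  8.83] rot [-0.01 -0.   -0.21] j [-0.33  0.53  1.29  0.    1.32 -0.28]
```

View pics/s5.png

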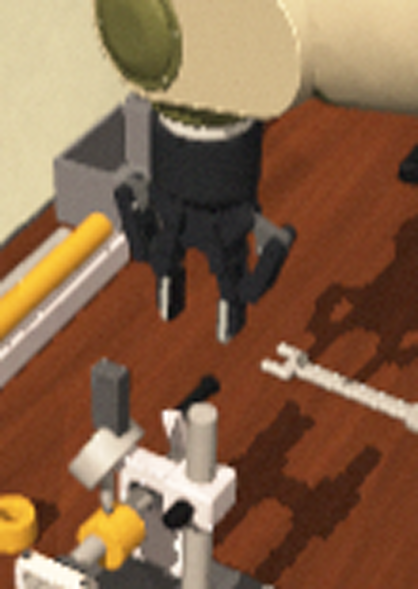

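The fingers (170,300),(230,330) hang above the black handle (200,392) with the crank up; the dial and column are clear. Descend and cage the handle loosely.

Request:
step_arm([
  {"offset": [-0.1,0,3],"rot": [0,0,0],"gripper": 4},
  {"offset": [-0.1,0,6],"rot": [0,0,0],"gripper": 4},
  {"offset": [-0.1,0,8],"rot": [0,0,0],"gripper": 4},
  {"offset": [-0.1,0,8.8],"rot": [0,0,0],"gripper": 4},
  {"offset": [-0.1,0,8.8],"rot": [0,0,0],"gripper": 4},
  {"offset": [-0.1,0,8.8],"rot": [0,0,0],"gripper": 3},
  {"offset": [-0.1,0,8.8],"rot": [0,0,0],"gripper": 2},
  {"offset": [-0.1,0,8.8],"rot": [0,0,0],"gripper": 1.6},
  {"offset": [-0.1,0,8.8],"rot": [0,0,0],"gripper": 1.6},
], squeeze=20)

```text
time_s: 8.4
eef_pos: [604.2, -86.6, 174.6]
ee_rot: [0.001, 0.725, 0.689, 0.0]
force: [1.8, -0.9, 1.3]
grip_width: 0.192
grip_force: 0.9
```

Run:
```python
from h import *
s=sense();print(s['eef_pos'],w2g(s['eef_pos']),s['force'],s['grip_width']*85.4,s['grip_force'])
q=s["ee_rot"];R=Rn.from_quat([q[1],q[2],q[3],q[0]]);print(R.as_matrix().round(3))
# plan: crank th deg (from up towards gauge +x), tilt f; handle centre
def pose(th,f):
  a=np.radians(th);h=g2w(30*np.sin(a),-133,90+30*np.cos(a))
  fr=np.radians(f); zt=-(np.sin(fr)*GX+np.array([0,0,np.cos(fr)]))   # tool z points from outside to handle
  yt=np.cos(fr)*GX-np.sin(fr)*np.array([0,0,1]);xt=np.cross(yt,zt)
  return h-54*zt,Rn.from_matrix(np.array([xt,yt,zt]).T)
p0,R0=s['eef_pos'],R
for th in range(12,-70,-4):
  f=(th-12)*.6
  p,Q=pose(th,f); print(th,(R0.inv().apply(p-p0)/10).round(2),(R0.inv()*Q).as_rotvec(degrees=True).round(1))
```

```text
[604.20977085 -86.55479079 174.60531229] [   7.08421624 -133.36740207  174.60531229] [ 1.754996   -0.85410058  1.2739962 ] 16.428035461662645 0.8565107546746731
[[ 0.05   0.999  0.002]
 [ 0.999 -0.05  -0.001]
 [-0.     0.002 -1.   ]]
12 [ 0.04 -0.08  0.13] [ 0.1  0.  -0. ]
8 [ 0.04 -0.52  0.09] [-2.3  0.  -0. ]
4 [ 0.04 -0.95  0.08] [-4.7  0.  -0. ]
0 [ 0.04 -1.39  0.1 ] [-7.1  0.  -0. ]
-4 [ 0.04 -1.82  0.14] [-9.5  0.  -0. ]
-8 [ 0.04 -2.25  0.2 ] [-11.9   0.   -0. ]
-12 [ 0.04 -2.68  0.29] [-14.3   0.   -0. ]
-16 [ 0.04 -3.1   0.4 ] [-16.7   0.   -0. ]
-20 [ 0.04 -3.51  0.54] [-19.1   0.   -0. ]
-24 [ 0.04 -3.92  0.69] [-21.5   0.   -0. ]
-28 [ 0.04 -4.31  0.87] [-23.9   0.   -0. ]
-32 [ 0.04 -4.7   1.07] [-26.3   0.   -0. ]
-36 [ 0.04 -5.08  1.29] [-28.7   0.   -0. ]
-40 [ 0.04 -5.44  1.53] [-31.1   0.   -0. ]
-44 [ 0.04 -5.78  1.79] [-33.5   0.   -0. ]
-48 [ 0.04 -6.12  2.07] [-35.9   0.   -0. ]
-52 [ 0.04 -6.43  2.37] [-38.3   0.   -0. ]
-56 [ 0.04 -6.73  2.68] [-40.7   0.   -0. ]
-60 [ 0.04 -7.01  3.01] [-43.1   0.   -0. ]
-64 [ 0.04 -7.27  3.35] [-45.5   0.   -0. ]
-68 [ 0.04 -7.51  3.71] [-47.9   0.   -0. ]
```

Request:
step_arm([
  {"offset": [0,-0.5,0.1],"rot": [-2.3,0,0],"gripper": 1.6},
  {"offset": [0,-0.95,0.1],"rot": [-4.7,0,0],"gripper": 1.6},
  {"offset": [0,-1.4,0.1],"rot": [-7.1,0,0],"gripper": 1.6},
  {"offset": [0,-1.8,0.15],"rot": [-9.5,0,0],"gripper": 1.6},
  {"offset": [0,-2.25,0.2],"rot": [-11.9,0,0],"gripper": 1.6},
  {"offset": [0,-2.7,0.3],"rot": [-14.3,0,0],"gripper": 1.6},
  {"offset": [0,-3.1,0.4],"rot": [-16.7,0,0],"gripper": 1.6},
  {"offset": [0,-3.5,0.55],"rot": [-19.1,0,0],"gripper": 1.6},
  {"offset": [0,-3.9,0.7],"rot": [-21.5,0,0],"gripper": 1.6},
  {"offset": [0,-4.3,0.85],"rot": [-23.9,0,0],"gripper": 1.6},
])

```text
time_s: 9.4
eef_pos: [561.1, -84.4, 166.0]
ee_rot: [0.151, 0.709, 0.674, 0.144]
force: [1.5, 0.8, 0.5]
grip_width: 0.188
grip_force: 0.8
```

```bash
cat >> h.py <<'E'
def pose(th,f):
  a=np.radians(th);h=g2w(30*np.sin(a),-133,90+30*np.cos(a))
  fr=np.radians(f); zt=-(np.sin(fr)*GX+np.array([0,0,np.cos(fr)]))
  yt=np.cos(fr)*GX-np.sin(fr)*np.array([0,0,1]);xt=np.cross(yt,zt)
  return h-54*zt,Rn.from_matrix(np.array([xt,yt,zt]).T)
def plan(ths,fs):
  s=sense();q=s["ee_rot"];R0=Rn.from_quat([q[1],q[2],q[3],q[0]]);p0=s["eef_pos"]
  print("t",s["time_s"],w2g(p0).round(1),"F",s["force"].round(1),"tq",s["wrist_torque"].round(2),"w",s["grip_width"]*85.4,s["grip_force"],s["joints"].round(2))
  for th,f in zip(ths,fs):
    p,Q=pose(th,f); print(th,(R0.inv().apply(p-p0)/10).round(2),(R0.inv()*Q).as_rotvec(degrees=True).round(1))
def tip(c):
  """subpixel row of plunger tip (saturation edge, col 262-264) -> z mm, relative to the c0 calibration"""
  hs=cv2.cvtColor(c["color"],cv2.COLOR_RGB2HSV)[218:232,262:265,1].min(1).astype(float)
  i=np.argmax(hs>118); e=218+i-1+(118-hs[i-1])/(hs[i]-hs[i-1]); print("tip row",round(e,2),hs[:12]); return e
E
python3 - <<'E'
from h import *
plan(range(-32,-72,-4),[(t-12)*.6 for t in range(-32,-72,-4)])
import pickle
c1,_=pickle.load(open("c1.pkl","rb"));tip(c1);c2,_=pickle.load(open("c2.pkl","rb"));tip(c2)
c=capture("side");tip(c);pickle.dump(c,open("c3.pkl","wb"))
E
```

```text
t 9.4 [ -36.1 -133.4  166. ] F [1.5 0.8 0.5] tq [ 0.17 -0.1   0.04] w 16.090684944215187 0.7990670576691628 [-0.4   0.43  1.78  0.27  0.55 -0.55]
-32 [ 0.04 -0.43  0.04] [-2.3  0.  -0. ]
-36 [ 0.04 -0.87  0.09] [-4.7  0.  -0. ]
-40 [ 0.04 -1.29  0.17] [-7.1  0.  -0. ]
-44 [ 0.04 -1.72  0.26] [-9.5  0.  -0. ]
-48 [ 0.04 -2.13  0.38] [-11.9   0.   -0. ]
-52 [ 0.04 -2.54  0.53] [-14.3   0.   -0. ]
-56 [ 0.04 -2.94  0.69] [-16.7   0.   -0. ]
-60 [ 0.04 -3.33  0.88] [-19.1   0.   -0. ]
-64 [ 0.04 -3.71  1.08] [-21.5   0.   -0. ]
-68 [ 0.04 -4.07  1.31] [-23.9   0.    0. ]
tip row 224.64 [ 52.  48.  46.  44.  57.  52.  45. 159. 193. 189. 194. 193.]
tip row 224.63 [ 46.  49.  48.  46.  53.  50.  37. 165. 195. 192. 193. 192.]
tip row 224.88 [ 48.  52.  47.  47.  53.  52.  47. 128. 189. 195. 195. 194.]
```

Run:
```python
from h import *
plan(range(-32,-72,-4),[-25]*10)
```

```text
t 9.45 [ -37.1 -133.2  165.2] F [ 0.7 -0.  -0.8] tq [-0.09  0.12 -0.01] w 16.115086648703038 0.3831056971102953 [-0.4   0.43  1.78  0.27  0.55 -0.56]
-32 [ 0.02 -0.18  0.01] [-0.9  0.  -0. ]
-36 [ 0.02 -0.38  0.05] [-0.9  0.  -0. ]
-40 [ 0.02 -0.59  0.1 ] [-0.9  0.  -0. ]
-44 [ 0.02 -0.79  0.16] [-0.9  0.  -0. ]
-48 [ 0.01 -0.98  0.24] [-0.9  0.  -0. ]
-52 [ 0.01 -1.17  0.33] [-0.9  0.  -0. ]
-56 [ 0.01 -1.35  0.44] [-0.9  0.  -0. ]
-60 [ 0.01 -1.53  0.55] [-0.9  0.  -0. ]
-64 [ 0.01 -1.69  0.68] [-0.9  0.  -0. ]
-68 [ 0.01 -1.85  0.82] [-0.9  0.  -0. ]
```

Request:
step_arm([
  {"offset": [0,-0.2,0],"rot": [-0.9,0,0],"gripper": 1.6},
  {"offset": [0,-0.4,0.05],"rot": [-0.9,0,0],"gripper": 1.6},
  {"offset": [0,-0.6,0.1],"rot": [-0.9,0,0],"gripper": 1.6},
  {"offset": [0,-0.8,0.15],"rot": [-0.9,0,0],"gripper": 1.6},
  {"offset": [0,-1,0.25],"rot": [-0.9,0,0],"gripper": 1.6},
  {"offset": [0,-1,0.25],"rot": [-0.9,0,0],"gripper": 1.6},
])

```text
time_s: 10.05
eef_pos: [552.6, -83.9, 158.6]
ee_rot: [0.155, 0.708, 0.673, 0.148]
force: [1.0, -0.7, 0.8]
grip_width: 0.189
grip_force: 0.4
```

Run:
```python
from h import *
c=capture("side");tip(c);c=capture("side");tip(c)
plan(range(-52,-92,-4),[-25]*10)
```

```text
tip row 224.94 [ 48.  51.  47.  43.  50.  52.  45. 123. 190. 195. 190. 194.]
tip row 224.9 [ 40.  51.  49.  47.  56.  55.  53. 125. 193. 193. 194. 196.]
t 10.15 [ -44.6 -133.3  158.7] F [ 0.7 -0.7 -0.3] tq [ 0.01  0.16 -0.02] w 15.94031927214063 0.20559438038617373 [-0.41  0.42  1.81  0.3   0.52 -0.6 ]
-52 [ 0.03 -0.23  0.04] [-0.2 -0.  -0. ]
-56 [ 0.03 -0.41  0.14] [-0.2 -0.  -0. ]
-60 [ 0.03 -0.58  0.26] [-0.2 -0.  -0. ]
-64 [ 0.03 -0.75  0.39] [-0.2 -0.  -0. ]
-68 [ 0.03 -0.91  0.52] [-0.2 -0.  -0. ]
-72 [ 0.03 -1.06  0.67] [-0.2 -0.  -0. ]
-76 [ 0.03 -1.19  0.83] [-0.2 -0.  -0. ]
-80 [ 0.03 -1.32  1.  ] [-0.2 -0.  -0. ]
-84 [ 0.03 -1.43  1.18] [-0.2 -0.  -0. ]
-88 [ 0.03 -1.53  1.36] [-0.2 -0.  -0. ]
```

Request:
step_arm([
  {"offset": [0,-0.2,0.05],"rot": [0,0,0],"gripper": 1.6},
  {"offset": [0,-0.4,0.15],"rot": [0,0,0],"gripper": 1.6},
  {"offset": [0,-0.6,0.25],"rot": [0,0,0],"gripper": 1.6},
  {"offset": [0,-0.75,0.4],"rot": [0,0,0],"gripper": 1.6},
  {"offset": [0,-0.9,0.5],"rot": [0,0,0],"gripper": 1.6},
  {"offset": [0,-0.9,0.5],"rot": [0,0,0],"gripper": 1.6},
])

```text
time_s: 10.75
eef_pos: [546.5, -83.6, 150.3]
ee_rot: [0.155, 0.708, 0.673, 0.148]
force: [1.5, -0.3, 0.1]
grip_width: 0.188
grip_force: 0.7
```

Run:
```python
from h import *
import pickle
c=capture("side");tip(c);c=capture("side");tip(c);pickle.dump(c,open("c4.pkl","wb"))
plan(range(-72,-92,-4),[-25]*10)
s0,_=pickle.load(open("c0.pkl","rb"))
im=np.hstack([cv2.resize(s["color"][205:255,245:285,::-1],(400,500),interpolation=cv2.INTER_CUBIC) for s in(s0,c)])
cv2.imwrite("pics/s6.png",im)
```

```text
tip row 224.87 [ 50.  50.  47.  47.  54.  59.  49. 128. 193. 197. 190. 194.]
tip row 224.93 [ 47.  50.  47.  47.  54.  51.  50. 123. 191. 196. 195. 196.]
t 10.85 [ -50.7 -133.2  150.4] F [ 1.6 -1.   0.7] tq [-0.02  0.09 -0.02] w 15.770842147556206 0.49096260219812393 [-0.41  0.43  1.84  0.32  0.49 -0.62]
-72 [ 0.02 -0.16  0.17] [-0.2 -0.  -0. ]
-76 [ 0.02 -0.29  0.33] [-0.2 -0.  -0. ]
-80 [ 0.02 -0.42  0.5 ] [-0.2 -0.  -0. ]
-84 [ 0.02 -0.53  0.68] [-0.2 -0.  -0. ]
-88 [ 0.02 -0.63  0.86] [-0.2 -0.  -0. ]
```

View pics/s6.png

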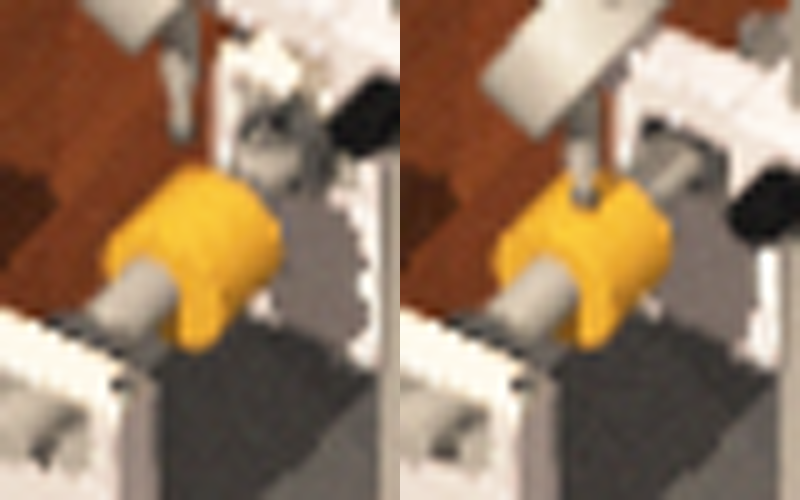

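Left: start; right: now. Eccentric outline shifted to image left (105→95, 282→270) with tip row 224.9, flat over the last 40° of crank: the low spot was passed at crank ≈ -45°. The high spot should be at crank ≈ +135°; now turn back over the top.

Run:
```python
from h import *
ths=list(range(-63,-2,5))[:12]
plan(ths,[t/2+9 for t in ths])
```

```text
t 10.85 [ -50.7 -133.2  150.4] F [ 1.6 -1.   0.7] tq [-0.02  0.09 -0.02] w 15.770842147556206 0.49096260219812393 [-0.41  0.43  1.84  0.32  0.49 -0.62]
-63 [ 0.02  0.42 -0.14] [ 2.3 -0.  -0. ]
-58 [ 0.02  0.87 -0.28] [ 4.8 -0.  -0. ]
-53 [ 0.02  1.33 -0.39] [ 7.3 -0.  -0. ]
-48 [ 0.02  1.8  -0.47] [ 9.8 -0.  -0. ]
-43 [ 0.02  2.28 -0.52] [12.3 -0.  -0. ]
-38 [ 0.02  2.76 -0.53] [14.8 -0.  -0. ]
-33 [ 0.02  3.24 -0.52] [17.3 -0.  -0. ]
-28 [ 0.02  3.72 -0.47] [19.8 -0.  -0. ]
-23 [ 0.02  4.21 -0.39] [22.3 -0.  -0. ]
-18 [ 0.02  4.68 -0.27] [24.8 -0.  -0. ]
-13 [ 0.02  5.15 -0.13] [27.3 -0.  -0. ]
-8 [0.02 5.61 0.05] [29.8 -0.  -0. ]
```

Request:
step_arm([
  {"offset": [0,0.4,-0.15],"rot": [2.3,0,0],"gripper": 1.6},
  {"offset": [0,0.85,-0.3],"rot": [4.8,0,0],"gripper": 1.6},
  {"offset": [0,1.3,-0.4],"rot": [7.3,0,0],"gripper": 1.6},
  {"offset": [0,1.8,-0.45],"rot": [9.8,0,0],"gripper": 1.6},
  {"offset": [0,2.3,-0.5],"rot": [12.3,0,0],"gripper": 1.6},
  {"offset": [0,2.75,-0.55],"rot": [14.8,0,0],"gripper": 1.6},
  {"offset": [0,3.25,-0.5],"rot": [17.3,0,0],"gripper": 1.6},
  {"offset": [0,3.7,-0.45],"rot": [19.8,0,0],"gripper": 1.6},
  {"offset": [0,4.2,-0.4],"rot": [22.3,0,0],"gripper": 1.6},
  {"offset": [0,4.7,-0.25],"rot": [24.8,0,0],"gripper": 1.6},
  {"offset": [0,5.15,-0.15],"rot": [27.3,0,0],"gripper": 1.6},
  {"offset": [0,5.6,0.05],"rot": [29.8,0,0],"gripper": 1.6},
])

```text
time_s: 12.05
eef_pos: [597.1, -86.0, 173.3]
ee_rot: [-0.033, 0.724, 0.688, -0.032]
force: [-2.3, 1.3, 0.8]
grip_width: 0.184
grip_force: 1.3
```

Run:
```python
from h import *
ths=list(range(-3,55,5))[:12]
plan(ths,[t/2+9 for t in ths])
```

```text
t 12.05 [  -0.  -133.1  173.3] F [-2.3  1.3  0.8] tq [-0.02  0.4   0.03] w 15.70009802668066 1.3314444199204445 [-0.33  0.64  1.35 -0.03  1.24 -0.27]
-3 [ 0.01  0.55 -0.07] [ 2.2 -0.   0. ]
2 [ 0.01  1.04 -0.08] [ 4.7 -0.   0. ]
7 [ 0.01  1.54 -0.06] [ 7.2 -0.   0. ]
12 [ 0.01  2.03 -0.  ] [ 9.7 -0.   0. ]
17 [0.01 2.52 0.08] [12.2 -0.   0. ]
22 [0.01 3.   0.2 ] [14.7 -0.   0. ]
27 [0.01 3.48 0.35] [17.2 -0.   0. ]
32 [0.01 3.94 0.54] [19.7 -0.   0. ]
37 [0.01 4.39 0.75] [22.2 -0.   0. ]
42 [0.01 4.82 0.99] [24.7 -0.   0. ]
47 [0.01 5.24 1.26] [27.2 -0.   0. ]
52 [0.01 5.63 1.55] [29.7 -0.   0. ]
```

Request:
step_arm([
  {"offset": [0,0.5,-0.05],"rot": [2.2,0,0],"gripper": 1.6},
  {"offset": [0,1.0,-0.1],"rot": [4.7,0,0],"gripper": 1.6},
  {"offset": [0,1.5,-0.05],"rot": [7.2,0,0],"gripper": 1.6},
  {"offset": [0,2.0,0],"rot": [9.7,0,0],"gripper": 1.6},
  {"offset": [0,2.5,0.1],"rot": [12.2,0,0],"gripper": 1.6},
  {"offset": [0,3,0.2],"rot": [14.7,0,0],"gripper": 1.6},
  {"offset": [0,3.5,0.35],"rot": [17.2,0,0],"gripper": 1.6},
  {"offset": [0,3.95,0.55],"rot": [19.7,0,0],"gripper": 1.6},
  {"offset": [0,4.4,0.75],"rot": [22.2,0,0],"gripper": 1.6},
  {"offset": [0,4.8,1.0],"rot": [24.7,0,0],"gripper": 1.6},
  {"offset": [0,5.25,1.25],"rot": [27.2,0,0],"gripper": 1.6},
  {"offset": [0,5.65,1.55],"rot": [29.7,0,0],"gripper": 1.6},
])

```text
time_s: 13.25
eef_pos: [652.3, -88.9, 153.1]
ee_rot: [-0.217, 0.691, 0.657, -0.207]
force: [-1.4, 0.1, 1.6]
grip_width: 0.189
grip_force: 1.4
```

Run:
```python
from h import *
tip(capture("side"))
ths=list(range(57,117,5))[:12]
plan(ths,[min(t/2+9,52) for t in ths])
```

```text
tip row 224.43 [ 44.  51.  45.  46.  51.  46.  63. 191. 198. 193. 193. 194.]
t 13.3 [  55.4 -133.2  151.7] F [-0.3 -0.3 -0.7] tq [-0.02 -0.12  0.02] w 16.122559199672434 0.6714338064193726 [-0.28  1.03  0.77 -0.14  1.94 -0.24]
57 [0.02 0.36 0.05] [ 2.4 -0.   0. ]
62 [0.02 0.84 0.17] [ 4.9 -0.   0. ]
67 [0.02 1.3  0.33] [ 7.4 -0.   0. ]
72 [0.02 1.75 0.51] [ 9.9 -0.   0. ]
77 [0.02 2.18 0.72] [12.4 -0.   0. ]
82 [0.02 2.6  0.96] [14.9 -0.   0. ]
87 [0.02 2.95 1.21] [16.9 -0.   0. ]
92 [0.02 3.1  1.42] [16.9 -0.   0. ]
97 [0.02 3.23 1.65] [16.9 -0.   0. ]
102 [0.02 3.35 1.89] [16.9 -0.   0. ]
107 [0.02 3.44 2.13] [16.9 -0.   0. ]
112 [0.02 3.51 2.38] [16.9 -0.   0. ]
```

Request:
step_arm([
  {"offset": [0,0.35,0.05],"rot": [2.4,0,0],"gripper": 1.6},
  {"offset": [0,0.85,0.15],"rot": [4.9,0,0],"gripper": 1.6},
  {"offset": [0,1.3,0.35],"rot": [7.4,0,0],"gripper": 1.6},
  {"offset": [0,1.75,0.5],"rot": [9.9,0,0],"gripper": 1.6},
  {"offset": [0,2.2,0.7],"rot": [12.4,0,0],"gripper": 1.6},
  {"offset": [0,2.6,0.95],"rot": [14.9,0,0],"gripper": 1.6},
  {"offset": [0,2.95,1.2],"rot": [16.9,0,0],"gripper": 1.6},
  {"offset": [0,3.1,1.4],"rot": [16.9,0,0],"gripper": 1.6},
  {"offset": [0,3.25,1.65],"rot": [16.9,0,0],"gripper": 1.6},
  {"offset": [0,3.25,1.65],"rot": [16.9,0,0],"gripper": 1.6},
])

```text
time_s: 14.3
eef_pos: [669.7, -89.7, 121.2]
ee_rot: [-0.315, 0.652, 0.621, -0.3]
force: [-1.2, 0.7, -0.5]
grip_width: 0.187
grip_force: 0.4
```

Run:
```python
from h import *
tip(capture("side"));c=capture("side");tip(c)
ths=[97,102,107,112,117]
plan(ths,[52,55,58,60,62])
print("pivot at 99");plan([98]*11,range(45,-26,-7))
print("then");plan([102,107,112,117,122,127,132],[-25]*7)
```

```text
tip row 223.64 [ 49.  48.  48.  48.  45.  43. 160. 192. 197. 193. 193. 200.]
tip row 223.66 [ 46.  49.  50.  48.  45.  41. 157. 199. 195. 194. 199. 193.]
t 14.4 [  72.8 -133.3  121.5] F [-0.1 -0.6 -0.1] tq [-0.04 -0.33 -0.02] w 15.89627916897488 0.09137498214840889 [-0.26  1.28  0.42 -0.23  2.32 -0.29]
97 [0.03 0.12 0.16] [0.5 0.  0. ]
102 [0.03 0.58 0.36] [3.5 0.  0. ]
107 [0.03 1.02 0.6 ] [6.5 0.  0. ]
112 [0.03 1.35 0.84] [8.5 0.  0. ]
117 [0.03 1.65 1.11] [10.5  0.   0. ]
pivot at 99
t 14.4 [  72.8 -133.3  121.5] F [-0.1 -0.6 -0.1] tq [-0.04 -0.33 -0.02] w 15.89627916897488 0.09137498214840889 [-0.26  1.28  0.42 -0.23  2.32 -0.29]
98 [ 0.03 -0.5   0.23] [-6.5  0.   0. ]
98 [ 0.03 -1.15  0.35] [-13.5   0.    0. ]
98 [ 0.03 -1.78  0.54] [-20.5   0.    0. ]
98 [ 0.03 -2.38  0.81] [-27.5   0.    0. ]
98 [ 0.03 -2.95  1.15] [-34.5   0.    0. ]
98 [ 0.03 -3.46  1.55] [-41.5   0.    0. ]
98 [ 0.03 -3.93  2.02] [-48.5   0.    0. ]
98 [ 0.03 -4.34  2.54] [-55.5   0.    0. ]
98 [ 0.03 -4.68  3.11] [-62.5   0.    0. ]
98 [ 0.03 -4.94  3.71] [-69.5   0.    0. ]
98 [ 0.03 -5.14  4.34] [-76.5   0.    0. ]
then
t 14.4 [  72.8 -133.3  121.5] F [-0.1 -0.6 -0.1] tq [-0.04 -0.33 -0.02] w 15.89627916897488 0.09137498214840889 [-0.26  1.28  0.42 -0.23  2.32 -0.29]
102 [ 0.03 -5.    4.5 ] [-76.5   0.    0. ]
107 [ 0.03 -4.84  4.7 ] [-76.5   0.    0. ]
112 [ 0.03 -4.7   4.93] [-76.5   0.    0. ]
117 [ 0.03 -4.58  5.16] [-76.5   0.    0. ]
122 [ 0.03 -4.48  5.4 ] [-76.5   0.    0. ]
127 [ 0.03 -4.41  5.65] [-76.5   0.    0. ]
132 [ 0.03 -4.35  5.91] [-76.5   0.    0. ]
```

Tip row 223.65, risen 4.7 mm of about 6 from the low spot. Now swing the cage around the handle to push it further down.

Request:
step_arm([
  {"offset": [0,-0.5,0.2],"rot": [-6.5,0,0],"gripper": 1.6},
  {"offset": [0,-1.15,0.35],"rot": [-13.5,0,0],"gripper": 1.6},
  {"offset": [0,-1.8,0.55],"rot": [-20.5,0,0],"gripper": 1.6},
  {"offset": [0,-2.4,0.8],"rot": [-27.5,0,0],"gripper": 1.6},
  {"offset": [0,-2.95,1.15],"rot": [-34.5,0,0],"gripper": 1.6},
  {"offset": [0,-3.45,1.55],"rot": [-41.5,0,0],"gripper": 1.6},
  {"offset": [0,-3.95,2.0],"rot": [-48.5,0,0],"gripper": 1.6},
  {"offset": [0,-4.35,2.55],"rot": [-55.5,0,0],"gripper": 1.6},
  {"offset": [0,-4.7,3.1],"rot": [-62.5,0,0],"gripper": 1.6},
  {"offset": [0,-4.95,3.7],"rot": [-69.5,0,0],"gripper": 1.6},
  {"offset": [0,-5.15,4.35],"rot": [-76.5,0,0],"gripper": 1.6},
])

```text
time_s: 15.5
eef_pos: [603.5, -86.7, 135.8]
ee_rot: [0.159, 0.707, 0.672, 0.15]
force: [1.0, 0.4, 0.0]
grip_width: 0.188
grip_force: 0.0
```

Run:
```python
from h import *
tip(capture("side"));c=capture("side");tip(c)
ths=[102,107,112,117,122,127,132,137,142,147]
plan(ths,[-25,-24,-22,-20,-18,-16,-14,-12,-10,-10])
```

```text
tip row 223.63 [ 51.  53.  50.  44.  40.  40. 164. 196. 194. 194. 197. 196.]
tip row 223.64 [ 50.  49.  49.  50.  48.  42. 161. 197. 196. 195. 196. 200.]
t 15.6 [   5.2 -133.4  134.6] F [ 0.4 -0.8  0.6] tq [ 0.04  0.17 -0.04] w 15.828697055254821 0.0 [-0.38  0.55  1.68  0.28  0.51 -0.54]
102 [0.04 0.04 0.23] [-0.1  0.  -0.1]
107 [ 0.04 -0.04  0.43] [ 0.9  0.  -0.1]
112 [ 0.04 -0.03  0.62] [ 2.9  0.  -0.1]
117 [ 0.04 -0.04  0.8 ] [ 4.9  0.  -0.1]
122 [ 0.04 -0.07  0.98] [ 6.9  0.  -0.1]
127 [ 0.04 -0.11  1.14] [ 8.9  0.  -0.1]
132 [ 0.04 -0.16  1.28] [10.9  0.  -0.1]
137 [ 0.04 -0.22  1.41] [12.9  0.  -0.1]
142 [ 0.04 -0.29  1.53] [14.9  0.  -0.1]
147 [ 0.04 -0.54  1.57] [14.9  0.  -0.1]
```

Request:
step_arm([
  {"offset": [0,0.05,0.2],"rot": [0,0,0],"gripper": 1.6},
  {"offset": [0,-0.05,0.4],"rot": [0.9,0,0],"gripper": 1.6},
  {"offset": [0,-0.05,0.6],"rot": [2.9,0,0],"gripper": 1.6},
  {"offset": [0,-0.05,0.8],"rot": [4.9,0,0],"gripper": 1.6},
  {"offset": [0,-0.05,1.0],"rot": [6.9,0,0],"gripper": 1.6},
  {"offset": [0,-0.1,1.15],"rot": [8.9,0,0],"gripper": 1.6},
  {"offset": [0,-0.15,1.3],"rot": [10.9,0,0],"gripper": 1.6},
  {"offset": [0,-0.2,1.4],"rot": [12.9,0,0],"gripper": 1.6},
  {"offset": [0,-0.3,1.55],"rot": [14.9,0,0],"gripper": 1.6},
  {"offset": [0,-0.3,1.55],"rot": [14.9,0,0],"gripper": 1.6},
])

```text
time_s: 16.6
eef_pos: [608.7, -86.8, 119.3]
ee_rot: [0.063, 0.722, 0.687, 0.059]
force: [1.3, -1.5, 0.4]
grip_width: 0.187
grip_force: 0.9
```

Run:
```python
from h import *
tip(capture("side"));c=capture("side");tip(c)
import pickle;pickle.dump(c,open("c5.pkl","wb"))
plan([147,152,157,162],[-8,-6,-4,-2])
```

```text
tip row 223.57 [ 46.  50.  50.  43.  47.  43. 175. 193. 197. 197. 196. 201.]
tip row 223.56 [ 50.  48.  47.  50.  45.  41. 179. 198. 195. 197. 197. 199.]
t 16.7 [  11.1 -133.4  119.3] F [ 2.5 -0.9  0.3] tq [-0.18 -0.35 -0.07] w 16.217407983449235 1.5333478152751923 [-0.35  0.64  1.52  0.07  0.81 -0.34]
147 [ 0.04 -0.24  0.06] [2. 0. 0.]
152 [ 0.04 -0.3   0.16] [4. 0. 0.]
157 [ 0.04 -0.37  0.24] [ 6.  0. -0.]
162 [ 0.04 -0.44  0.31] [ 8.  0. -0.]
```

Run:
```python
from h import *
import pickle
L={"c0 12":pickle.load(open("c0.pkl","rb"))[0],"c2 12":pickle.load(open("c2.pkl","rb"))[0],"c3 -25":pickle.load(open("c3.pkl","rb")),"c4 -65":pickle.load(open("c4.pkl","rb")),"c5 138":pickle.load(open("c5.pkl","rb"))}
for n,c in L.items():
  w=c["color"][212:248,250:280].astype(float)
  # brass soft mask
  f=np.clip((w[...,0]-w[...,2]-90)/110,0,1)*(np.clip((w[...,1]-60)/60,0,1))
  v,u=np.mgrid[212:248,250:280]
  # left & right & bottom edges by soft sums
  print(n,"area",f.sum().round(1),"cen",((f*u).sum()/f.sum()).round(2),((f*v).sum()/f.sum()).round(2),
   "rows232-234 sum/centroid",f[20:23].sum().round(2),"top cols 266-272: row", (248-f[:, 16:22].sum(0)).round(2))
  t=[]
  for r in range(12,24): 
    k=f[r];
    t.append((k*u[0]).sum()/max(k.sum(),.1))
  print("   top edge L..R", [round(float(212+np.interp(.5,f[:16,j],np.arange(16))),2) for j in range(8,24)], "right edge", [round(float(250+k.nonzero()[0].max()),0) for k in (f[14:28:3]>.5)], "left", [float(250+k.nonzero()[0].min()) for k in (f[14:28:3]>.5)])
```

```text
c0 12 area 142.0 cen 264.43 228.9 rows232-234 sum/centroid 17.37 top cols 266-272: row [233.59 236.53 238.33 239.73 241.52 243.69]
   top edge L..R [226.18, 225.21, 224.29, 223.26, 222.34, 221.59, 221.47, 221.5, 221.82, 222.54, 222.8, 223.49, 224.5, 225.83, 226.85, 227.0] right edge [271.0, 272.0, 269.0, 267.0, 266.0] left [259.0, 256.0, 262.0, 263.0, 263.0]
c2 12 area 134.9 cen 264.49 229.42 rows232-234 sum/centroid 18.4 top cols 266-272: row [233.85 236.42 238.07 239.7  241.12 243.35]
   top edge L..R [225.98, 225.06, 224.06, 223.41, 224.71, 225.38, 224.65, 222.74, 222.46, 222.65, 222.8, 223.71, 224.47, 225.8, 226.83, 227.0] right edge [271.0, 272.0, 270.0, 267.0, 266.0] left [258.0, 256.0, 262.0, 263.0, 263.0]
c3 -25 area 128.3 cen 264.13 229.53 rows232-234 sum/centroid 17.97 top cols 266-272: row [234.7  237.36 238.4  240.17 242.04 244.3 ]
   top edge L..R [225.75, 224.78, 223.78, 222.93, 225.47, 225.63, 225.58, 223.32, 222.9, 222.68, 222.92, 223.87, 224.92, 226.66, 227.0, 227.0] right edge [270.0, 271.0, 269.0, 266.0, 265.0] left [258.0, 255.0, 255.0, 263.0, 263.0]
c4 -65 area 126.5 cen 263.43 229.19 rows232-234 sum/centroid 16.6 top cols 266-272: row [236.55 238.02 239.56 241.42 243.43 245.27]
   top edge L..R [224.78, 223.8, 222.81, 222.35, 225.44, 225.64, 225.6, 222.97, 223.09, 222.7, 223.47, 224.48, 225.82, 226.82, 227.0, 227.0] right edge [270.0, 271.0, 268.0, 266.0, 265.0] left [257.0, 255.0, 255.0, 263.0, 263.0]
c5 138 area 133.7 cen 263.01 227.92 rows232-234 sum/centroid 12.89 top cols 266-272: row [237.06 238.32 239.57 241.24 243.17 246.12]Traceback (most recent call last):
  File "<stdin>", line 16, in <module>
    return umr_maximum(a, axis, None, out, keepdims, initial, where)
ValueError: zero-size array to reduction operation maximum which has no identity
```

Outline centroid and tip readings on both sides (crank 93° and 138° nearly equal) put the high spot at crank ≈ 116°, so I turn back about 22°.

Run:
```python
from h import *
plan([136,131,126,121,116,112],[-12,-14,-16,-18,-20,-22])
```

```text
t 16.7 [  11.1 -133.4  119.3] F [ 2.5 -0.9  0.3] tq [-0.18 -0.35 -0.07] w 16.217407983449235 1.5333478152751923 [-0.35  0.64  1.52  0.07  0.81 -0.34]
136 [ 0.04 -0.12 -0.22] [-2.  0.  0.]
131 [ 0.04 -0.09 -0.36] [-4.  0.  0.]
126 [ 0.04 -0.09 -0.52] [-6.  0.  0.]
121 [ 0.04 -0.09 -0.69] [-8.  0.  0.]
116 [ 0.04 -0.12 -0.86] [-10.   0.   0.]
112 [ 0.04 -0.18 -1.  ] [-12.   0.   0.]
```

Request:
step_arm([
  {"offset": [0,-0.1,-0.2],"rot": [-2,0,0],"gripper": 1.6},
  {"offset": [0,-0.1,-0.35],"rot": [-4,0,0],"gripper": 1.6},
  {"offset": [0,-0.1,-0.5],"rot": [-6,0,0],"gripper": 1.6},
  {"offset": [0,-0.1,-0.7],"rot": [-8,0,0],"gripper": 1.6},
  {"offset": [0,-0.1,-0.85],"rot": [-10,0,0],"gripper": 1.6},
  {"offset": [0,-0.2,-1.0],"rot": [-12,0,0],"gripper": 1.6},
  {"offset": [0,-0.2,-1.0],"rot": [-12,0,0],"gripper": 1.6},
])

```text
time_s: 17.4
eef_pos: [603.1, -86.3, 128.3]
ee_rot: [0.137, 0.711, 0.677, 0.131]
force: [-1.4, 0.8, -0.9]
grip_width: 0.19
grip_force: 0.9
```

Run:
```python
from h import *
import pickle
c=capture("side");tip(c);c=capture("side");tip(c);pickle.dump(c,open("c6.pkl","wb"))
w=c["color"][212:248,250:280].astype(float)
f=np.clip((w[...,0]-w[...,2]-90)/110,0,1)*(np.clip((w[...,1]-60)/60,0,1));v,u=np.mgrid[212:248,250:280]
print((f*u).sum()/f.sum(),(f*v).sum()/f.sum())
plan([107,102],[-22,-22])
```

```text
tip row 223.56 [ 47.  48.  48.  48.  43.  43. 177. 196. 195. 195. 194. 201.]
tip row 223.54 [ 48.  51.  47.  47.  44.  49. 177. 198. 196. 195. 198. 199.]
263.1561575422969 228.07309815771342
t 17.5 [   6.4 -133.1  128.4] F [-3.2  0.4 -1. ] tq [0.14 0.64 0.02] w 16.137591979017973 1.593342237174511 [-0.37  0.57  1.65  0.22  0.57 -0.49]
107 [ 0.01  0.3  -0.19] [-0.1 -0.  -0. ]
102 [ 0.01  0.46 -0.4 ] [-0.1 -0.  -0. ]
```

Request:
step_arm([
  {"offset": [0,0,0],"rot": [0,0,0],"gripper": 2.5},
  {"offset": [0,0,0],"rot": [0,0,0],"gripper": 3.5},
  {"offset": [0,0,0],"rot": [0,0,0],"gripper": 3.5},
  {"offset": [0,0,-2],"rot": [0,0,0],"gripper": 3.5},
  {"offset": [0,0,-5],"rot": [0,0,0],"gripper": 3.5},
  {"offset": [0,0,-9],"rot": [0,0,0],"gripper": 3.5},
  {"offset": [0,0,-13],"rot": [0,0,0],"gripper": 3.5},
  {"offset": [-8,-2,-17],"rot": [0,0,0],"gripper": 3.5},
  {"offset": [-14,-5,-18],"rot": [0,0,0],"gripper": 3.5},
  {"offset": [-14,-5,-18],"rot": [0,0,0],"gripper": 3.5},
])

```text
time_s: 18.5
eef_pos: [486.2, -215.0, 277.2]
ee_rot: [0.139, 0.711, 0.677, 0.132]
force: [0.9, -0.5, -0.9]
grip_width: 0.409
grip_force: 0.0
```

Run:
```python
from h import *
import pickle
s=sense();print(s["time_s"],s["eef_pos"],s["force"])
c=capture("side");tip(c);t=capture("top");pickle.dump((c,t),open("c7.pkl","wb"))
s0,t0=pickle.load(open("c0.pkl","rb"))
for n,k in(("side",c),("top",t),("side0",s0),("top0",t0)):
  a=[]
  for v in range(140,260):
    for u in range(240,340):
      if k["depth"][v,u]>0 and k["color"][v,u].max()<80:
        p=w2g(dep(k,u,v))
        if -152<p[1]<-112 and 45<p[2]<150 and abs(p[0])<45:a.append(p)
  a=np.array(a)
  if len(a): print(n,len(a),a.mean(0).round(1),np.percentile(a,[5,95],axis=0).round(1))
w=c["color"][212:248,250:280].astype(float)
f=np.clip((w[...,0]-w[...,2]-90)/110,0,1)*(np.clip((w[...,1]-60)/60,0,1));v,u=np.mgrid[212:248,250:280]
print((f*u).sum()/f.sum(),(f*v).sum()/f.sum())
# eccentric position by circle fit, now vs start, same procedure
from scipy.optimize import least_squares
for n,k in(("now",c),("c0",s0),("c4",pickle.load(open("c4.pkl","rb")))):
  hsv=cv2.cvtColor(k["color"],cv2.COLOR_RGB2HSV)
  B=np.array([w2g(dep(k,u,v)) for v in range(205,260) for u in range(240,290) if 14<hsv[v,u,0]<30 and hsv[v,u,1]>150 and k["depth"][v,u]>0])
  B=B[(abs(B[:,1])<11)&(np.hypot(B[:,0],B[:,2]-90)>16)&(np.hypot(B[:,0],B[:,2]-90)<27)]
  g=lambda p:np.hypot(B[:,0]-p[0],B[:,2]-p[1])-20
  r=least_squares(g,[0,90],loss="soft_l1");print(n,len(B),r.x.round(2),np.std(g(r.x)).round(2))
```

```text
18.5 [ 486.16852008 -214.97451782  277.19780674] [ 0.85844729 -0.53815611 -0.92002483]
tip row 223.57 [ 50.  48.  48.  47.  45.  44. 174. 193. 197. 194. 195. 194.]
side 26 [  25.8 -131.3   78.9] [[  21.2 -146.3   75. ]
 [  29.8 -117.7   82.5]]
top 45 [  22.6 -132.2   78.3] [[  17.5 -149.5   74. ]
 [  27.9 -115.    83.2]]
side0 39 [   7.7 -135.5  124.9] [[   3.2 -151.3  120.8]
 [  13.2 -117.2  127.9]]
top0 49 [   5.6 -131.   124.9] [[   0.8 -149.2  120.4]
 [  10.5 -113.9  129.4]]
263.1483199000147 228.08586432018163
now 79 [ 3.79 93.39] 1.65
c0 94 [ 1.18 90.08] 1.39
c4 48 [ 2.94 87.91] 1.2
```

Handle measured at crank ≈ 126°, tip at its top, eccentric fit 5.5 mm above the low position, arm clear: hand in.

```bash
python3 -c "
from rig import *
print(finish_job())"
```

```text
the job is handed in; nothing more can be done
None
```

I lowered the indicator to about half travel, turned the spindle through its low spot, left it with the high spot within about 10° of the plunger, and handed the job in at about 18.5 s; no verdict came back, and since the needle was never readable in the pictures, these readings come from plunger-tip, handle and eccentric positions in the camera images.

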